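Unclamp the mended toy ironing board and pack the laundry set in its carrying caddy

ROBOT

A 7-joint arm with a two-finger parallel gripper is mounted at the origin on the work surface. World frame = base frame: x ahead of the robot, y to its left, z up, the work surface at z = 0. Lengths are in m, angles in rad, forces in N, time in s.
With the tool pointing down it reaches from about 0.425 to 0.925 m from the base axis. Payload 6.8 kg.
Tool frame: the origin (TCP) lies at the very end of the fingers, on their centre line; the grasp point (between the pads) lies 19 mm behind it; z points along the fingers, y is the line along which they close (so a half turn about z gives the same grasp; the last joint's range is limited). The gripper opens to 85 mm and grips with 20 to 120 N. Pads are 22 mm wide; open, the fingers measure 114 mm over their backs; the gripper's body (76 mm by 85 mm) begins 54 mm behind the grasp point. The pads swing forward as they close: fully open they stand 13 mm farther back than shut.
Start: joints at [-0.108, 0.477, 0.022, 1.555, -0.011, 1.109, -0.083], TCP at [0.675, 0, 0.231] pointing down, gripper open.
Joint ranges: [-2.96, 2.96], [-0.34, 2.1], [-1.41, 1.46], [0.24, 2.44], [-1.37, 4.51], [0.17, 1.92], [-2.96, 2.96]. Speed limits (rad/s): [2.39, 2.39, 3.14, 3.14, 3.14, 3.14, 3.14].

INTERFACE

Orientations are given as a unit quaternion [w, x, y, z].
In Python, from station import bot gives the robot as it stands.
- The arm moves only by the tool jog_arm, never from a script. Its argument "motion" is a list of rows, each a list of 7 numbers: the turn, a rotation vector about the tool's x, y, z in rad, then the shift along the tool's x, y, z in mm, then the finger opening in mm, from 0 to 85.4. A call has 1 to 10 rows; each row is the pose to reach, as a shift and turn from the pose commanded when the call began, along the tool's axes at that moment; what a row does not reach only later rows make up. A row lasts 1/8 s, in which the tool goes at most 62.5 mm and 10.7 degrees, less where a joint would pass 70% of its speed; a pose out of reach is approached as far as the arm can. A call with a gripper value outside its range is refused whole. The fingers move at their own pace and stop on an object; "grip_force" is the grip in N (left out, the last holds). Time passes only in rows, so rows that repeat a pose let the fingers close. It gives the time, the measured TCP pose, the force, the opening and the grip force at its end, in the units of the state.
- bot.get_obs(): the state, without advancing time (a new reading comes with each control period).
- bot.read_camera(name): name is "scene" or "side" or "wrist"; returns a dict with "pixels" (480x640x3 uint8, red, green, blue), "camera_matrix" (3x3 intrinsics, pixels), "T" (4x4, takes a point from camera to world coordinates); the wrist camera has in their place "tool_from_camera" (4x4, takes a point from camera to tool coordinates, whose origin is the TCP and whose axes are the flange's). Camera axes: x right, y down, z forward; pixel columns grow to the right and rows downward; lengths in m; the calibration is good to about 2 mm. A picture is of the moment at which its call begins: read the wrist's pose just before it. There is no depth.
- bot.hand_in(): hands the job in; it is judged then, once.
Trained networks look in a picture, given as the dict that the camera call returned (one of the last four; its "shot" number tells which), for a name from the list of things; names that differ only in an ending like _2 or _b are one class to them, and where a whole thing is asked for, a point or a joint stands for the part that bears it (a point fixed in the world has none). Each returns a list of dicts, best first, with "score" (0 to 1); they miss things now and then, are a little off and sometimes report something else, mostly with a low value. They report only what shows in the picture. A call takes as long as a camera call. They do not tell look-alikes from the thing itself.
- bot.spot_in(thing, picture): "xy" ([column, row] in pixels, amid what is visible of it).
- bot.tip_of(thing, picture): "xy" ([column, row] in pixels: a listed point, or the origin of a listed thing).
The state is a dict: "t": time; "q": joint angles; "joint_vel": joint speeds; "joint_torque": joint torques, N m; "eef_pos": TCP position; "tool_rot": TCP orientation; "contact_force": force on the tool from outside, world axes, zero at the start; "torque": the same for the moment, N m; "gripper_width": opening from 0.0 (shut) to 1.0 (fully open); "grasp_force": force on a finger pad.
Only numpy, scipy, OpenCV 4.12 (cv2) and the standard library are available. Lean on these libraries where they do the work, as an engineer would, in place of code of your own. Each camera call takes 0.05 s, during which the arm holds its last target. There are 200 camera calls.

TASK

The glue has set on the toy ironing board: slide the vise jaw right back, lift the board out, and pack it in the wooden carrying caddy, standing on its long edge just as it stands in the vise. Stand every toy iron and detergent bottle that is out on the table upright in the caddy too, each flat on the floor of one of its two lanes, then swing the keeper bar over them until it snaps in behind its catch. Leave the laundry basket and the plant pot where they are.

Things in the scene. Friction and masses are not known exactly. Their poses are not given: they have to be found in the camera images.
- vise: Aluminium quick-slide vise, beech-lined jaws, fixed to the table. Origin: on the table under the clamped board; x is the clamping direction (fixed jaw on +x, sliding jaw on -x), z up. Bed 30 mm above the table; jaws 92 mm long (y), 56 mm high from the table; the base reaches from x = -130 to +90 mm and is 92 mm wide.
- jaw (a joint): Travel of the sliding jaw in m: 0 = clamped on the board, grows as the jaw slides along the vise's -x, 0.045 = right back at its stop. About 6 N of friction; it stays where it is left.
- jaw_knob (a point): Top centre of the upright round wooden knob on the sliding jaw, 98 mm above the table: 20 to 22 mm thick, graspable from 66 to 98 mm above the table. It moves with the jaw.
- board: Beech toy ironing board, legs folded, 80 g, on its long edge in the vise, its y along the jaws, top 24 mm above them. 134 mm long (y = -64 to +70, narrow nose at +y), 50 tall (z), 20 thick (x). The top is 8 mm thick (x = -10 to -2); cross battens make up the 20 mm, the middle one from y = -17 to +17: grip there across x from above. Origin: middle of the lower edge.
- caddy: Low wooden caddy fixed on the table, 152 (x) x 276 (y) mm outside; walls 6 mm thick, 26 mm high from the table; floor 8 mm above the table. A divider 6 mm thick, 26 mm high, along y at x = 0 makes two lanes 67 mm wide (|x| = 3 to 70) and 264 mm long. Origin: under its centre, on the table. Outside its ends: hinge block (y = -173 to -138), catch block (y = 138 to 162), 80 mm high.
- keeper (a joint): Angle of the keeper bar, rad: 0 = shut, lying along the caddy's y over the divider, against its stop; grows as the free end swings level towards the caddy's +x, up to 1.75; stays where left. Near shut it must be pushed over a sprung steel ball in the catch block (about 6 N at the knob), which then stands behind it and holds it at 0 to 0.005.
- keeper_knob (a point): Top centre of the upright round wooden knob on the keeper bar, 190 mm from the hinge, 123 mm above the table: 20 to 22 mm thick, 31 mm tall on the bar. The bar is 36 mm wide and 10 mm thick, its underside 82 mm above the table, its free end 320 mm from the hinge.
- keeper_hinge (a point): Point on the keeper bar's upright hinge axis, on top of the bar, 92 mm above the table; fixed in the caddy at x = 0, y = -160 mm.
- iron: Small steel toy iron, 180 g, 87 mm long (its x, nose at +x, x = -42 to +43), 44 mm wide, 54 mm tall. A handle bar along x, 14 mm thick (y) and 60 mm long (x = -34 to +26), 42 to 54 mm up, over a body 26 mm high: pinch the handle across y from above. Stands on its sole; may be absent. Origin: underside, z up.
- bottle1: Toy detergent bottle of cream plastic, 60 g: flat-sided body 50 (its x) x 36 (its y) x 46 mm tall with a round cap (20 mm across) on top, 64 mm tall in all. Stands on the table at any yaw; may be absent. Origin: centre of its underside, z up.
- bottle2: Toy detergent bottle of cream plastic, 60 g: flat-sided body 50 (its x) x 36 (its y) x 46 mm tall with a round cap (20 mm across) on top, 64 mm tall in all. Stands on the table at any yaw; may be absent. Origin: centre of its underside, z up.
- bottle3: Toy detergent bottle of cream plastic, 60 g: flat-sided body 50 (its x) x 36 (its y) x 46 mm tall with a round cap (20 mm across) on top, 64 mm tall in all. Stands on the table at any yaw; may be absent. Origin: centre of its underside, z up.
- bottle4: Toy detergent bottle of cream plastic, 60 g: flat-sided body 50 (its x) x 36 (its y) x 46 mm tall with a round cap (20 mm across) on top, 64 mm tall in all. Stands on the table at any yaw; may be absent. Origin: centre of its underside, z up.
- basket: Bystander, leave where it is. Blue plastic slatted laundry basket, 104 x 158 x 77 mm tall, open and empty. Origin: centre of its underside.
- plant_pot: Bystander, leave where it is. Pink ceramic plant pot with a small plant, 74 mm across, about 100 mm tall with the plant. Origin: centre of its underside.
There are look-alikes about, which are no part of the job. What is shaped like the bottle3 but red is not meant.

How it is judged:
On the way, in this order (a step that is already met when the one before it is completed fails the run):
1. the vise jaw has been slid back with the board still standing between the jaws (value of joint jaw above 0.03 m and distance between board and vise below 0.06 m), for 0.2 s.
2. the board has been lifted out of the vise (z of board in the frame of vise above 0.065 m), for 0.1 s.
3. the board and every iron and bottle stand in the caddy at rest, with the keeper bar still open (x of board in the frame of caddy between -0.07 and 0.07 m and y of board in the frame of caddy between -0.1 and 0.1 m and z of board in the frame of caddy between 0.003 and 0.014 m and angle between each of board, iron, bottle1, bottle2, bottle3, bottle4's own z axis and vertical below 0.2 rad and x of iron in the frame of caddy between -0.07 and 0.07 m and y of iron in the frame of caddy between -0.132 and 0.132 m and z of iron in the frame of caddy between 0.003 and 0.014 m and x of bottle1 in the frame of caddy between -0.07 and 0.07 m and y of bottle1 in the frame of caddy between -0.132 and 0.132 m and z of bottle1 in the frame of caddy between 0.003 and 0.014 m and x of bottle2 in the frame of caddy between -0.07 and 0.07 m and y of bottle2 in the frame of caddy between -0.132 and 0.132 m and z of bottle2 in the frame of caddy between 0.003 and 0.014 m and x of bottle3 in the frame of caddy between -0.07 and 0.07 m and y of bottle3 in the frame of caddy between -0.132 and 0.132 m and z of bottle3 in the frame of caddy between 0.003 and 0.014 m and x of bottle4 in the frame of caddy between -0.07 and 0.07 m and y of bottle4 in the frame of caddy between -0.132 and 0.132 m and z of bottle4 in the frame of caddy between 0.003 and 0.014 m and linear speed of each of board, iron, bottle1, bottle2, bottle3, bottle4 below 0.02 m/s and value of joint keeper above 0.3 rad), for 0.2 s.
At the end, for the whole second after the job is handed in: The board (on its long edge) and every iron and bottle present stand inside the caddy's walls, origin within 6 mm of its floor height, tilted less than 0.2 rad and at rest; the keeper bar is shut behind its catch (joint below 0.015 rad) (x of board in the frame of caddy between -0.07 and 0.07 m and y of board in the frame of caddy between -0.1 and 0.1 m and z of board in the frame of caddy between 0.003 and 0.014 m and angle between each of board, iron, bottle1, bottle2, bottle3, bottle4's own z axis and vertical below 0.2 rad and x of iron in the frame of caddy between -0.07 and 0.07 m and y of iron in the frame of caddy between -0.132 and 0.132 m and z of iron in the frame of caddy between 0.003 and 0.014 m and x of bottle1 in the frame of caddy between -0.07 and 0.07 m and y of bottle1 in the frame of caddy between -0.132 and 0.132 m and z of bottle1 in the frame of caddy between 0.003 and 0.014 m and x of bottle2 in the frame of caddy between -0.07 and 0.07 m and y of bottle2 in the frame of caddy between -0.132 and 0.132 m and z of bottle2 in the frame of caddy between 0.003 and 0.014 m and x of bottle3 in the frame of caddy between -0.07 and 0.07 m and y of bottle3 in the frame of caddy between -0.132 and 0.132 m and z of bottle3 in the frame of caddy between 0.003 and 0.014 m and x of bottle4 in the frame of caddy between -0.07 and 0.07 m and y of bottle4 in the frame of caddy between -0.132 and 0.132 m and z of bottle4 in the frame of caddy between 0.003 and 0.014 m and linear speed of each of board, iron, bottle1, bottle2, bottle3, bottle4 below 0.02 m/s and value of joint keeper below 0.015 rad); the robot touches nothing.
It fails at once if the basket or plant pot is shifted by more than 30 mm (distance of any of basket, plant_pot from where it was at the start of the episode above 0.03 m).
Of iron, bottle1, bottle2, bottle3, bottle4 only 3 to 5 are there at a start; the rules pass over those that are not, and their reading is None.
At some moment in a run one of iron, bottle1, bottle2, bottle3, bottle4 may be knocked a few centimetres aside while the robot is not near it.
It also fails if it takes over 210 s, if anything falls off the work surface, if the arm or the gripper's body presses on something with over 40 N, if the wrist force passes 120 N, or if a joint passes its speed limit or range.

## Working session

There is one attempt and no reset: what is moved stays moved. The work goes in short steps, Python scripts to look and compute and a tool call to move; the robot and the scene stay as the last step left them, time stands still between calls to the robot, and variables do not carry over. Pictures are saved under pics/ and viewed, at most 18 in all, crops included, and the job is handed in when it is done.

Besides the shell and the picture viewer there is one more tool, called after "Emit:" as name(argument=value, ...) on one line, values as JSON. jog_arm: Moves the arm, as the interface text tells. Its arguments: {"type":"object","properties":{"motion":{"type":"array"},"grip_force":{"type":"number"}},"required":["motion"]}

```bash
ls; mkdir -p pics; cat > h.py <<'E'
import numpy as np, cv2
from scipy.spatial.transform import Rotation as R
from station import bot
def Tof(o):
    T=np.eye(4); q=o['tool_rot']; T[:3,:3]=R.from_quat([q[1],q[2],q[3],q[0]]).as_matrix(); T[:3,3]=o['eef_pos']; return T
def shot(name):
    o=bot.get_obs(); p=bot.read_camera(name)
    p['W']=p['T'] if 'T' in p else Tof(o)@np.array(p['tool_from_camera'])
    p['W']=np.array(p['W']); return p
def save(p,f): cv2.imwrite('pics/'+f,p['pixels'][:,:,::-1])
def onz(p,xy,z):
    d=p['W'][:3,:3]@np.linalg.inv(p['camera_matrix'])@np.array([xy[0],xy[1],1.]); c=p['W'][:3,3]
    return c+d*(z-c[2])/d[2]
def tri(ps,xys):
    A=np.zeros((3,3));b=np.zeros(3)
    for p,xy in zip(ps,xys):
        d=p['W'][:3,:3]@np.linalg.inv(p['camera_matrix'])@np.array([xy[0],xy[1],1.]);d/=np.linalg.norm(d)
        M=np.eye(3)-np.outer(d,d);A+=M;b+=M@p['W'][:3,3]
    return np.linalg.solve(A,b)
def proj(p,X):
    X=np.atleast_2d(X);c=(X-p['W'][:3,3])@p['W'][:3,:3];u=c@np.array(p['camera_matrix']).T;return u[:,:2]/u[:,2:]
E
python3 - <<'E'
from h import *
np.set_printoptions(precision=3,suppress=True)
o=bot.get_obs();print({k:np.round(v,3) if not isinstance(v,str) else v for k,v in o.items()})
for n in ['scene','side','wrist']:
    p=shot(n);save(p,n+'0.png');print(n,p['W'],p['camera_matrix'][0])
    for t in ['jaw_knob','board','keeper_knob','keeper_hinge','iron','bottle1','basket','plant_pot','vise','caddy']:
        print(t,[(np.round(d['xy']).astype(int).tolist(),round(d['score'],2)) for d in bot.tip_of(t,p)][:7])
E
```

```text
pics
{'t': np.float64(0.0), 'q': array([-0.108,  0.478,  0.022,  1.556, -0.012,  1.109, -0.083]), 'joint_vel': array([-0.001, -0.001,  0.   , -0.002, -0.001,  0.   ,  0.001]), 'joint_torque': array([ -0.001, -59.644,   1.608, -28.119,   0.012,   0.009,   0.   ]), 'eef_pos': array([0.674, 0.   , 0.23 ]), 'tool_rot': array([-0.001,  0.707,  0.707, -0.001]), 'contact_force': array([-0.201,  0.074,  0.545]), 'torque': array([-0.046,  0.026, -0.023]), 'grasp_force': np.float64(0.0), 'gripper_width': np.float64(1.003)}
scene [[ 0.492  0.546 -0.678  1.45 ]
 [ 0.871 -0.302  0.388 -0.551]
 [ 0.007 -0.781 -0.624  0.871]
 [ 0.     0.     0.     1.   ]] [513.028   0.    324.155]
jaw_knob [([258, 267], 0.8), ([324, 238], 0.71)]
board [([239, 294], 0.92)]
keeper_knob [([400, 230], 0.66), ([270, 252], 0.46)]
keeper_hinge [([359, 202], 0.74), ([240, 309], 0.26)]
iron [([340, 281], 0.8)]
bottle1 [([308, 264], 0.91), ([232, 260], 0.89), ([255, 229], 0.87), ([271, 250], 0.82), ([290, 223], 0.78), ([327, 240], 0.58)]
basket [([162, 266], 0.69), ([259, 265], 0.55)]
plant_pot [([358, 323], 0.62)]
vise [([
[... 457 characters left out ...]
), ([266, 319], 0.69), ([276, 251], 0.69), ([336, 330], 0.66), ([302, 266], 0.63)]
basket [([232, 381], 0.87)]
plant_pot [([398, 264], 0.71)]
vise [([338, 328], 0.56)]
caddy [([279, 195], 0.87)]
wrist [[ 1.    -0.    -0.001  0.675]
 [-0.    -0.961 -0.277  0.07 ]
 [-0.001  0.277 -0.961  0.374]
 [ 0.     0.     0.     1.   ]] [402.332   0.    321.355]
jaw_knob [([111, 192], 0.31), ([442, 286], 0.24)]
board []
keeper_knob [([308, 54], 0.98), ([440, 287], 0.36)]
keeper_hinge [([15, 64], 0.73)]
iron [([299, 252], 0.9)]
bottle1 [([16, 336], 0.87), ([16, 242], 0.86), ([187, 272], 0.73), ([104, 336], 0.67), ([110, 195], 0.64)]
basket []
plant_pot [([441, 284], 0.6)]
vise [([306, 51], 0.21)]
caddy []
```

View pics/scene0.png

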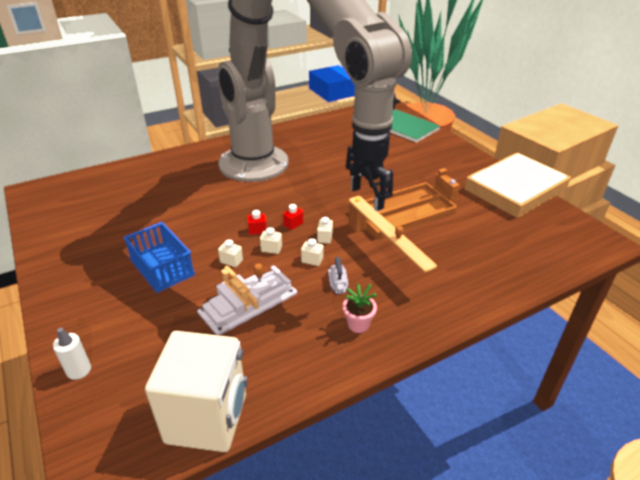

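View pics/side0.png

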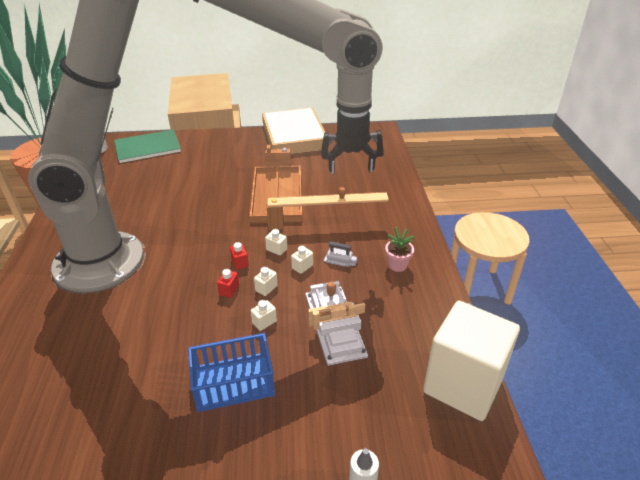

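View pics/wrist0.png

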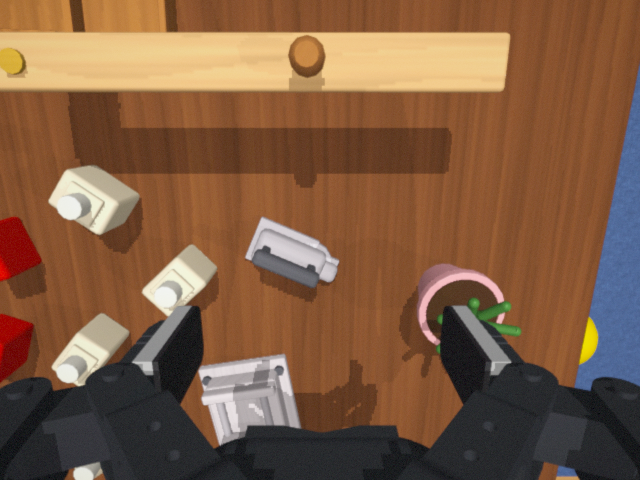

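Scene: four cream bottles (scene image 231,254; 271,241; 312,252; 325,230), with look-alike red bottles at (257,222) and (293,215) to be ignored. There is one iron at (339,275), the board in the vise at (241,287), jaw knob at (259,266), keeper open with its knob at about (391,230). White bottle at (70,355) and appliance are also not meant.

```bash
python3 - <<'E'
from h import *
np.set_printoptions(precision=4,suppress=True)
ps={n:shot(n) for n in ['scene','side','wrist']}
f=lambda n,t:[d['xy'] for d in bot.tip_of(t,ps[n]) if d['score']>.5]
for t in ['jaw_knob','board','keeper_knob','keeper_hinge','iron','plant_pot','caddy','basket','vise']:
    try:
        a,b=f('scene',t)[0],f('side',t)[0]; X=tri([ps['scene'],ps['side']],[a,b]);print(t,X,'err',np.linalg.norm(proj(ps['side'],X)-b))
    except Exception as e: print(t,e)
for n in ps:
    print(n)
    for d in bot.tip_of('bottle1',ps[n]):print('  b',np.round(d['xy']),onz(ps[n],d['xy'],0)[:2],round(d['score'],2))
print('wrist keeper',[onz(ps['wrist'],x,.123) for x in f('wrist','keeper_knob')], [onz(ps['wrist'],x,.092) for x in f('wrist','keeper_hinge')],[onz(ps['wrist'],x,0) for x in f('wrist','iron')])
# zoomed side crop
im=ps['side']['pixels'][130:410,180:430,::-1];cv2.imwrite('pics/crop1.png',cv2.resize(im,(500*1,560),interpolation=cv2.INTER_CUBIC))
E
```

```text
jaw_knob [ 0.6057 -0.2398  0.0973] err 1.2952697611372044
board [ 0.6209 -0.3018  0.043 ] err 0.8524349328039973
keeper_knob [0.6716 0.1083 0.1194] err 0.7199956089767268
keeper_hinge [0.4863 0.1068 0.0949] err 1.3608546526618304
iron [ 0.6485 -0.0395 -0.0066] err 0.5643509538751454
plant_pot [ 0.7978 -0.0914  0.0097] err 2.7202513007932754
caddy [0.4831 0.2478 0.0153] err 0.8930899088446512
basket [ 0.3827 -0.417   0.0005] err 1.7668090090672197
vise [ 0.6163 -0.2999  0.0115] err 2.2564065086454077
scene
  b [232. 260.] [ 0.4396 -0.2525] 0.97
  b [294. 221.] [ 0.3656 -0.0333] 0.95
  b [311. 261.] [ 0.5466 -0.0735] 0.8
  b [270. 251.] [ 0.4574 -0.1503] 0.73
  b [254. 230.] [ 0.3517 -0.1497] 0.71
  b [326. 238.] [0.4809 0.0093] 0.63
  b [239. 309.] [ 0.6172 -0.3037] 0.62
side
  b [303. 265.] [ 0.5503 -0.0608] 0.95
  b [239. 262.] [ 0.3796 -0.0353] 0.92
  b [263. 321.] [ 0.4468 -0.2504] 0.9
  b [226. 292.] [ 0.3531 -0.1469] 0.83
  b [267. 286.] [ 0.4558 -0.1332] 0.64
wrist
  b [ 17. 242.] [ 0.3798 -0.039 ] 0.98
  b [188. 270.] [ 0.5432 -0.0676] 0.85
  b [112. 197.] [0.4781 0.0053] 0.84
  b [ 16. 339.] [ 0.3564 -0.144 ] 0.83
  b [102. 339.] [ 0.446 -0.144] 0.81
  b [14. 60.] [0.411  0.1232] 0.62
wrist keeper [array([0.6637, 0.1099, 0.123 ])] [array([0.4752, 0.1073, 0.092 ])] [array([ 0.6537, -0.0494,  0.    ])]
```

View pics/crop1.png

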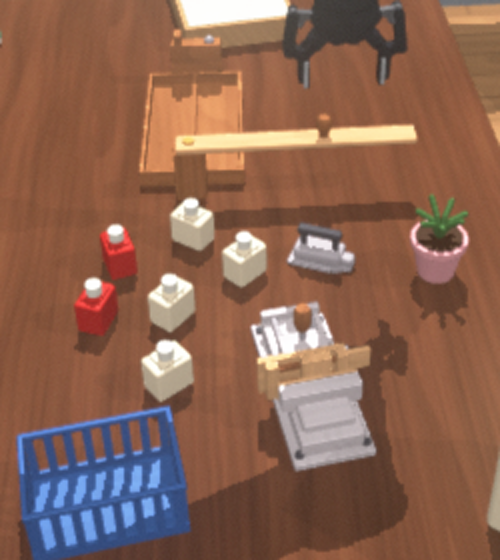

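Emit:
jog_arm(motion=[[0, 0, 0, -50, -15, -5, 85], [0, 0, 0, -105, -30, -10, 85], [0, 0, 0, -160, -45, -20, 85], [0, 0, 0, -215, -65, -30, 85], [0, 0, 0, -230, -65, -30, 85], [0, 0, 0, -230, -65, -30, 85], [0, 0, 0, -230, -65, -30, 85]], grip_force=40)

```text
t: 3.88
eef_pos: [0.6108, -0.2274, 0.2608]
tool_rot: [-0.001, 0.706, 0.708, 0.0]
contact_force: [-1.2, 0.9, -0.2]
gripper_width: 0.991
grasp_force: 0.0
```

```bash
python3 - <<'E'
from h import *
np.set_printoptions(precision=4,suppress=True)
p=shot('wrist');s=shot('side');c=shot('scene');save(p,'wrist1.png')
f=lambda n,t:[(d['xy'],round(d['score'],2)) for d in bot.tip_of(t,n) if d['score']>.3]
for t,z in [('jaw_knob',.098),('board',.03),('vise',0),('bottle1',0)]:
    print(t,[(np.round(x),s_,onz(p,x,z)) for x,s_ in f(p,t)])
for t in ['jaw_knob','board']:
    print(t,tri([p,s,c],[f(q,t)[0][0] for q in (p,s,c)]))
E
```

```text
jaw_knob [(array([314., 232.]), 0.77, array([ 0.6041, -0.2382,  0.098 ]))]
board [(array([324., 269.]), 0.6, array([ 0.6131, -0.2939,  0.03  ]))]
vise [(array([322., 260.]), 0.63, array([ 0.6109, -0.2951,  0.    ]))]
bottle1 [(array([247.,  20.]), 0.63, array([ 0.5426, -0.0666,  0.    ])), (array([153., 107.]), 0.63, array([ 0.4491, -0.141 ,  0.    ])), (array([ 55., 109.]), 0.6, array([ 0.3554, -0.1436,  0.    ])), (array([158., 223.]), 0.56, array([ 0.4417, -0.2553,  0.    ]))]
jaw_knob [ 0.6033 -0.2418  0.0974]
board [ 0.6139 -0.2971  0.0356]
```

View pics/wrist1.png

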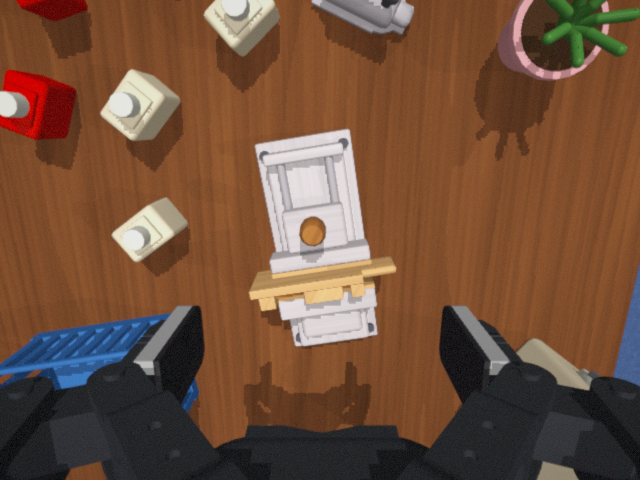

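Emit:
jog_arm(motion=[[0, 0, 0.17, -3, -1, 15, 45], [0, 0, 0.35, -5, -2, 30, 45], [0, 0, 0.53, -7, -3, 45, 45], [0, 0, 0.71, -9, -4, 60, 45], [0, 0, 0.89, -11, -5, 75, 45], [0, 0, 1.07, -12, -6, 90, 45], [0, 0, 1.25, -13, -7, 100, 45], [0, 0, 1.41, -13, -7, 110, 45], [0, 0, 1.41, -13, -7, 110, 45], [0, 0, 1.41, -13, -7, 110, 45]])

```text
t: 5.78
eef_pos: [0.6033, -0.243, 0.1517]
tool_rot: [0.0, 0.997, 0.082, 0.0]
contact_force: [0.9, 0.0, -0.2]
gripper_width: 0.528
grasp_force: 0.0
```

```bash
python3 - <<'E'
from h import *
np.set_printoptions(precision=4,suppress=True)
p=shot('wrist');save(p,'wrist2.png')
for t,z in [('jaw_knob',.098),('board',.03),('vise',0),('keeper_knob',.098)]:
    print(t,[(np.round(d['xy']),round(d['score'],2),onz(p,d['xy'],z)) for d in bot.tip_of(t,p)][:3])
E
```

```text
jaw_knob [(array([315., 263.]), 0.97, array([ 0.604 , -0.2395,  0.098 ])), (array([400., 231.]), 0.57, array([ 0.6278, -0.2788,  0.098 ]))]
board [(array([400., 234.]), 0.81, array([ 0.6103, -0.2963,  0.03  ]))]
vise [(array([394., 222.]), 0.59, array([ 0.6119, -0.2971,  0.    ]))]
keeper_knob []
```

View pics/wrist2.png

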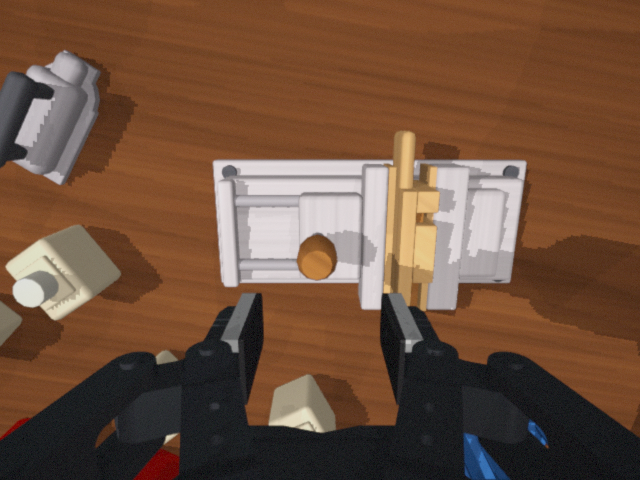

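Emit:
jog_arm(motion=[[0, 0, 0, 0, -3, 40, 45], [0, 0, 0, 0, -3, 80, 45], [0, 0, 0, 0, -3, 80, 45], [0, 0, 0, 0, -3, 80, 0], [0, 0, 0, 0, -3, 80, 0], [0, 0, 0, 0, -3, 80, 0], [0, 0, 0, 0, -3, 80, 0]])

```text
t: 6.9
eef_pos: [0.6037, -0.2404, 0.0734]
tool_rot: [0.0, 0.997, 0.08, 0.001]
contact_force: [-1.3, 0.8, 7.1]
gripper_width: 0.217
grasp_force: 39.4
```

Emit:
jog_arm(motion=[[0, 0, 0, 0, -9, 0, 0], [0, 0, 0, 0, -18, 0, 0], [0, 0, 0, 0, -27, 0, 0], [0, 0, 0, 0, -35, 0, 0], [0, 0, 0, 0, -42, 0, 0], [0, 0, 0, 0, -44, 0, 0], [0, 0, 0, 0, -44, 0, 0], [0, 0, 0, 0, -44, 0, 0]])

```text
t: 7.9
eef_pos: [0.5969, -0.1993, 0.0734]
tool_rot: [0.002, 0.997, 0.08, 0.002]
contact_force: [0.3, -5.4, 5.9]
gripper_width: 0.213
grasp_force: 40.2
```

Emit:
jog_arm(motion=[[0, 0, 0, 0, 0, 0, 45], [0, 0, 0, 0, 0, 0, 45], [0, 0, 0, 0, 0, -40, 45], [0, 0, 0, 0, 0, -80, 45], [0, 0, 0, 0, 50, -80, 45], [0, 0, 0, 0, 98, -80, 45], [0, 0, 0, 0, 98, -80, 45], [0, 0, 0, 0, 98, -80, 45]])

```text
t: 8.9
eef_pos: [0.611, -0.2921, 0.1506]
tool_rot: [-0.001, 0.997, 0.081, -0.0]
contact_force: [1.3, 0.5, -0.2]
gripper_width: 0.525
grasp_force: 0.0
```

```bash
python3 - <<'E'
from h import *
np.set_printoptions(precision=4,suppress=True)
p=shot('wrist');save(p,'wrist3.png')
for t,z in [('jaw_knob',.098),('board',.03),('vise',0)]:
    print(t,[(np.round(d['xy']),round(d['score'],2),onz(p,d['xy'],z)) for d in bot.tip_of(t,p)][:3])
E
```

```text
jaw_knob []
board [(array([328., 231.]), 0.58, array([ 0.6124, -0.2962,  0.03  ]))]
vise []
```

View pics/wrist3.png

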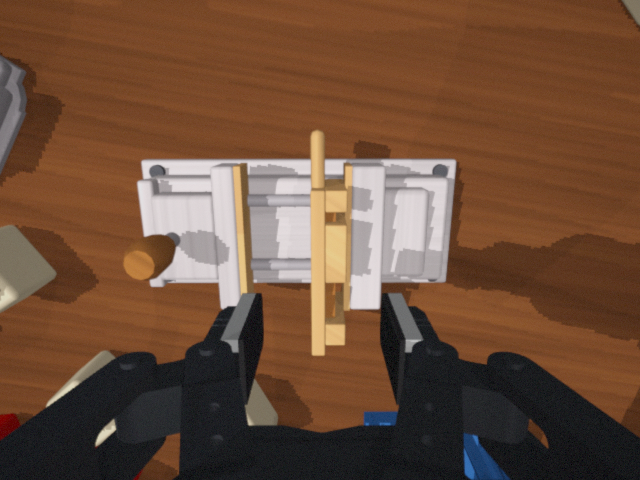

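Emit:
jog_arm(motion=[[0, 0, 0, 1, 4, 40, 45], [0, 0, 0, 1, 4, 80, 45], [0, 0, 0, 1, 4, 90, 45], [0, 0, 0, 1, 4, 90, 45], [0, 0, 0, 1, 4, 90, 0], [0, 0, 0, 1, 4, 90, 0], [0, 0, 0, 1, 4, 90, 0], [0, 0, 0, 1, 4, 90, 0]], grip_force=50)

```text
t: 10.1
eef_pos: [0.614, -0.2959, 0.0635]
tool_rot: [-0.001, 0.997, 0.081, 0.001]
contact_force: [-0.4, 4.3, 5.2]
gripper_width: 0.223
grasp_force: 49.8
```

Emit:
jog_arm(motion=[[0, 0, 0, 0, 0, -15, 0], [0, 0, 0, 0, 0, -45, 0], [0, 0, 0, 0, 0, -90, 0], [0, 0, 0, 0, 0, -130, 0], [0, 0, 0, 0, 0, -130, 0], [0, 0, 0, 0, 0, -130, 0]])

```text
t: 10.85
eef_pos: [0.6126, -0.2972, 0.1919]
tool_rot: [0.0, 0.997, 0.08, 0.0]
contact_force: [-0.3, -0.1, -1.8]
gripper_width: 0.22
grasp_force: 49.3
```

Emit:
jog_arm(motion=[[0, 0, -0.14, -2, -55, -20, 0], [0, 0, -0.28, -4, -112, -40, 0], [0, 0, -0.43, -6, -170, -60, 0], [0, 0, -0.57, -8, -230, -80, 0], [0, 0, -0.71, -10, -290, -90, 0], [0, 0, -0.86, -12, -350, -90, 0], [0, 0, -1.0, -14, -410, -90, 0], [0, 0, -1.14, -16, -470, -90, 0], [0, 0, -1.28, -18, -530, -90, 0], [0, 0, -1.41, -19, -588, -90, 0]])

```text
t: 12.1
eef_pos: [0.4987, 0.2817, 0.2802]
tool_rot: [-0.0, 0.706, 0.709, -0.001]
contact_force: [1.2, 0.7, -1.3]
gripper_width: 0.223
grasp_force: 49.4
```

Emit:
jog_arm(motion=[[0, 0, 0, 0, 0, 0, 0], [0, 0, 0, 0, 0, 0, 0], [0, 0, 0, 0, 0, 0, 0]])

```text
t: 12.48
eef_pos: [0.5004, 0.2783, 0.2808]
tool_rot: [0.0, 0.708, 0.706, -0.001]
contact_force: [-0.8, -0.1, -0.7]
gripper_width: 0.219
grasp_force: 49.4
```

```bash
python3 - <<'E'
from h import *
np.set_printoptions(precision=4,suppress=True)
p=shot('wrist');save(p,'wrist4.png');o=bot.get_obs();print(o['eef_pos'],o['tool_rot'],o['q'])
for t,z in [('caddy',0),('keeper_hinge',.092),('keeper_knob',.123)]:
    print(t,[(np.round(d['xy']),round(d['score'],2),onz(p,d['xy'],z)) for d in bot.tip_of(t,p)][:3])
E
```

```text
[0.5004 0.2784 0.281 ] [ 0.0002  0.7082  0.706  -0.0004] [-0.5709  0.2676 -0.0564  1.7433  0.0171  1.132  -0.6357]
caddy [(array([305., 201.]), 0.94, array([0.482 , 0.2699, 0.    ]))]
keeper_hinge [(array([295., 382.]), 0.93, array([0.4739, 0.1123, 0.092 ]))]
keeper_knob []
```

View pics/wrist4.png

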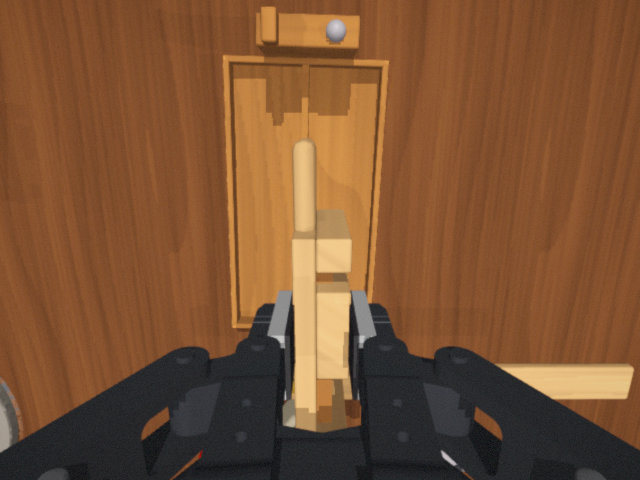

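```bash
python3 - <<'E'
from h import *
np.set_printoptions(precision=4,suppress=True)
p=shot('wrist')
for n,xy,z in [('TLout',(224,57),.026),('TRout',(388,61),.026),('BLout',(232,328),.026),('BRout',(372,328),.026),('div',(305,66),.026),('divlow',(304,125),.026),('bar top@500',(520,364),.092),('bar top@630',(630,366),.092),('ball',(336,30),.085)]: print(n,onz(p,xy,z))
g=p['pixels'];save(p,'w5.png')
for r in (90,200,280): 
    print(r,[tuple(int(v) for v in g[r,c]) for c in list(range(222,240,2))],'|',[tuple(int(v) for v in g[r,c]) for c in list(range(366,390,2))])
E
```

```text
TLout [0.4114 0.4086 0.026 ]
TRout [0.5607 0.4049 0.026 ]
BLout [0.4013 0.1348 0.026 ]
BRout [0.555  0.1345 0.026 ]
div [0.485  0.4009 0.026 ]
divlow [0.4834 0.349  0.026 ]
bar top@500 [0.6865 0.1323 0.092 ]
bar top@630 [0.7905 0.13   0.092 ]
ball [0.5112 0.4186 0.085 ]
90 [(135, 79, 45), (179, 120, 63), (205, 141, 71), (202, 138, 71), (120, 76, 40), (100, 66, 35), (172, 114, 58), (186, 124, 58), (195, 132, 70)] | [(187, 128, 62), (188, 127, 66), (190, 129, 65), (190, 127, 66), (191, 129, 66), (180, 122, 64), (114, 72, 38), (128, 79, 40), (203, 141, 72), (204, 142, 70), (179, 118, 59), (141, 87, 49)]
200 [(122, 76, 44), (123, 72, 41), (132, 79, 44), (194, 132, 70), (210, 146, 75), (191, 128, 62), (110, 70, 37), (128, 82, 41), (196, 131, 69)] | [(200, 138, 73), (196, 134, 70), (185, 125, 66), (110, 71, 38), (197, 136, 72), (210, 147, 74), (189, 125, 65), (141, 85, 47), (141, 86, 48), (138, 84, 49), (134, 82, 45), (136, 85, 47)]
280 [(126, 78, 43), (133, 80, 43), (125, 73, 43), (124, 74, 44), (153, 98, 53), (200, 137, 65), (205, 140, 72), (111, 68, 36), (118, 74, 36)] | [(101, 65, 31), (177, 121, 63), (202, 140, 72), (199, 138, 69), (151, 95, 53), (145, 87, 45), (144, 88, 50), (143, 87, 47), (140, 85, 47), (137, 85, 45), (134, 80, 43), (127, 72, 38)]
```

Emit:
jog_arm(motion=[[0, 0, 0.03, 22, 10, 20, 0], [0, 0, 0.03, 44, 19, 60, 0], [0, 0, 0.03, 44, 19, 110, 0], [0, 0, 0.03, 44, 19, 160, 0], [0, 0, 0.03, 44, 19, 200, 0], [0, 0, 0.03, 44, 19, 215, 0], [0, 0, 0.03, 44, 19, 225, 0], [0, 0, 0.03, 44, 19, 232, 0], [0, 0, 0.03, 44, 19, 232, 0]])

```text
t: 13.85
eef_pos: [0.5194, 0.3245, 0.05]
tool_rot: [0.0, 0.718, 0.696, 0.001]
contact_force: [-0.2, -0.6, -0.7]
gripper_width: 0.222
grasp_force: 49.4
```

```bash
python3 - <<'E'
from h import *
s=shot('side');c=shot('scene');o=bot.get_obs();print(o['eef_pos'],o['contact_force'])
def crop(p,X,h):
    u,v=proj(p,X)[0].astype(int);return cv2.resize(p['pixels'][v-h:v+h,u-h:u+h,::-1],(400,400),interpolation=cv2.INTER_CUBIC)
cv2.imwrite('pics/placed1.png',np.hstack([crop(s,[.49,.27,.03],60),crop(c,[.49,.27,.03],60)]))
E
```

```text
[0.51946959 0.32462755 0.05026812] [-0.52400391  0.28207123 -1.95867871]
```

View pics/placed1.png

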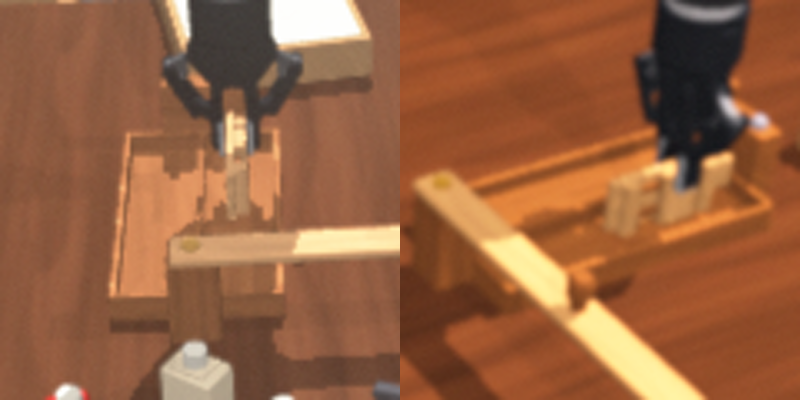

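Emit:
jog_arm(motion=[[0, 0, 0, 0, 0, 4, 0], [0, 0, 0, 0, 0, 8, 0], [0, 0, 0, 0, 0, 8, 0], [0, 0, 0, 0, 0, 8, 45], [0, 0, 0, 0, 0, 8, 45], [0, 0, 0, 0, 0, 8, 45], [0, 0, 0, 0, 0, -50, 45], [0, 0, 0, 0, 0, -110, 45], [0, 0, 0, 0, 0, -150, 45]])

```text
t: 15.08
eef_pos: [0.5196, 0.3247, 0.2024]
tool_rot: [0.0, 0.718, 0.696, 0.002]
contact_force: [0.0, 0.9, -0.1]
gripper_width: 0.532
grasp_force: 0.0
```

Emit:
jog_arm(motion=[[0, 0, -0.03, -55, 15, 0, 80], [0, 0, -0.03, -110, 30, -10, 80], [0, 0, -0.03, -165, 45, -20, 80], [0, 0, -0.03, -220, 55, -30, 80], [0, 0, -0.03, -275, 70, -30, 80], [0, 0, -0.03, -325, 80, -30, 80], [0, 0, -0.03, -345, 80, -30, 80], [0, 0, -0.03, -345, 80, -30, 80], [0, 0, -0.03, -345, 80, -30, 80]])

```text
t: 16.2
eef_pos: [0.5884, -0.0205, 0.2292]
tool_rot: [-0.001, 0.706, 0.708, 0.0]
contact_force: [0.7, -0.5, 0.1]
gripper_width: 0.938
grasp_force: 0.0
```

```bash
python3 - <<'E'
from h import *
np.set_printoptions(precision=4,suppress=True)
p=shot('wrist');save(p,'wrist6.png');o=bot.get_obs();print(o['eef_pos'],o['tool_rot'])
for t,z in [('iron',0),('bottle1',0)]:
    print(t,[(np.round(d['xy']),round(d['score'],2),onz(p,d['xy'],z)) for d in bot.tip_of(t,p)][:6])
E
```

```text
[ 0.5884 -0.0202  0.2292] [-0.0005  0.7059  0.7084  0.0004]
iron [(array([387., 234.]), 0.66, array([ 0.6504, -0.0503,  0.    ]))]
bottle1 [(array([304., 249.]), 0.85, array([ 0.5713, -0.0659,  0.    ])), (array([200., 170.]), 0.79, array([0.4762, 0.0092, 0.    ])), (array([187., 412.]), 0.77, array([ 0.4409, -0.2527,  0.    ])), (array([ 95., 321.]), 0.74, array([ 0.3566, -0.1438,  0.    ])), (array([105., 223.]), 0.59, array([ 0.3822, -0.0406,  0.    ])), (array([182., 320.]), 0.58, array([ 0.4455, -0.1417,  0.    ]))]
```

View pics/wrist6.png

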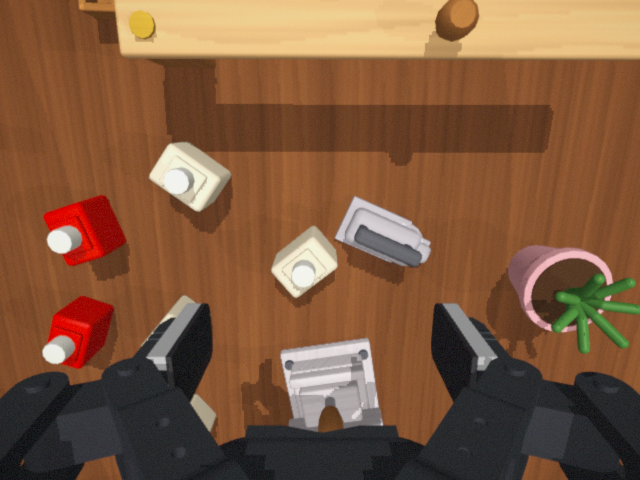

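```bash
cat >> h.py <<'E'
from scipy.optimize import minimize
def sil(p,x,y,a,z0=0):
    c,s=np.cos(a),np.sin(a);m=np.zeros(p['pixels'].shape[:2],np.uint8)
    box=[(i*25,j*18,k) for i in(-1,1) for j in(-1,1) for k in(0,46)]
    cap=[(10*np.cos(t),10*np.sin(t),k) for t in np.linspace(0,6.28,16) for k in(46,64)]
    for P in (box,cap):
        P=np.array(P)/1000;W=np.c_[x+c*P[:,0]-s*P[:,1],y+s*P[:,0]+c*P[:,1],z0+P[:,2]]
        cv2.fillConvexPoly(m,cv2.convexHull(np.round(proj(p,W)*16).astype(np.int32)),1,shift=4)
    return m>0
def fit(p,x,y,z0=0):
    g=p['pixels'].astype(int);M=(g.min(2)>115)&(g[...,0]-g[...,2]<75)
    near=cv2.dilate(sil(p,x,y,0,z0).astype(np.uint8),np.ones((31,31)))>0;M&=near
    f=lambda v:-(lambda m:(m&M).sum()/(m|M).sum())(sil(p,*v,z0))
    best=min((minimize(f,[x,y,a],method='Nelder-Mead',options=dict(initial_simplex=np.array([[x,y,a],[x+.006,y,a],[x,y+.006,a],[x,y,a+.3]]),xatol=1e-4,fatol=1e-4)) for a in np.arange(0,np.pi,np.pi/6)),key=lambda r:r.fun)
    return best.x,-best.fun
E
python3 - <<'E'
from h import *
np.set_printoptions(precision=4,suppress=True)
p=shot('wrist')
for b in [(.571,-.066),(.476,.007)]:
    r,s=fit(p,*b);print('bottle',r[:2],np.degrees(r[2])%180,s)
a,b=onz(p,(358,235),.054),onz(p,(424,260),.054);d=b-a;print('handle',a,b,(a+b)/2,np.degrees(np.arctan2(d[1],d[0])),np.linalg.norm(d))
g=p['pixels'];m=(g.max(2)<75);m[:,:340]=0;m[:,440:]=0;m[:215]=0;m[275:]=0
n,L,st,ce=cv2.connectedComponentsWithStats(m.astype(np.uint8));i=1+st[1:,4].argmax();ys,xs=np.where(L==i)
print(st[i],ce[i],cv2.minAreaRect(np.c_[xs,ys].astype(np.float32)))
E
```

```text
bottle [ 0.5734 -0.0691] 42.2149125794836 0.8408754806270334
bottle [0.4761 0.0074] 141.68845432829664 0.8482883817427386
handle [ 0.618  -0.0373  0.054 ] [ 0.6736 -0.0587  0.054 ] [ 0.6458 -0.048   0.054 ] -21.07159517156006 0.059601593354481085
[409 264   4   3   5] [410.8 264.8] ((410.7307434082031, 264.6538391113281), (3.605551242828369, 0.8320503830909729), 33.690067291259766)
```

Emit:
jog_arm(motion=[[0, 0, -0.17, -4, 8, 10, 45], [0, 0, -0.34, -8, 16, 20, 45], [0, 0, -0.51, -12, 24, 35, 45], [0, 0, -0.68, -16, 33, 50, 45], [0, 0, -0.85, -20, 41, 65, 45], [0, 0, -1.02, -24, 49, 80, 45], [0, 0, -1.2, -28, 57, 90, 45], [0, 0, -1.2, -28, 57, 100, 45], [0, 0, -1.2, -28, 57, 100, 45], [0, 0, -1.2, -28, 57, 100, 45]])

```text
t: 17.65
eef_pos: [0.6455, -0.0504, 0.1297]
tool_rot: [0.0, 0.185, 0.983, 0.0]
contact_force: [0.5, -0.4, 0.5]
gripper_width: 0.528
grasp_force: 0.0
```

```bash
python3 - <<'E'
from h import *
p=shot('wrist');save(p,'wrist7.png')
E
```

View pics/wrist7.png

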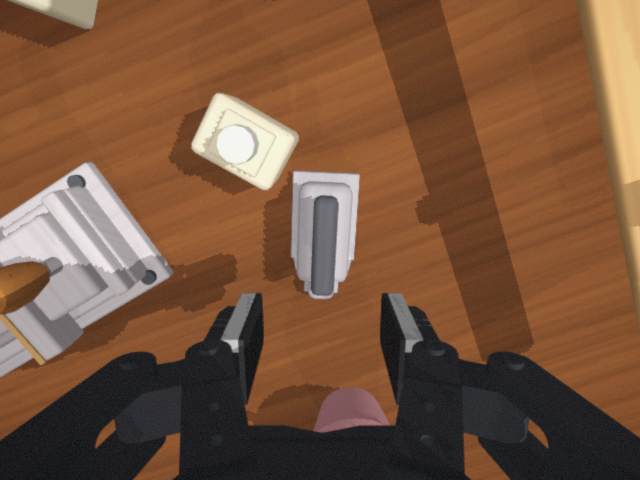

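Emit:
jog_arm(motion=[[0, 0, 0, 0, 2, 45, 45], [0, 0, 0, 0, 2, 85, 45], [0, 0, 0, 0, 2, 98, 45], [0, 0, 0, 0, 2, 98, 45], [0, 0, 0, 0, 2, 98, 0], [0, 0, 0, 0, 2, 98, 0], [0, 0, 0, 0, 2, 98, 0], [0, 0, 0, 0, 2, 98, 0], [0, 0, 0, 0, 2, 98, 0]])

```text
t: 18.82
eef_pos: [0.6475, -0.0493, 0.0331]
tool_rot: [0.001, 0.184, 0.983, 0.0]
contact_force: [-2.2, -1.0, 8.1]
gripper_width: 0.153
grasp_force: 50.6
```

Emit:
jog_arm(motion=[[0, 0, 0, 0, 0, -30, 0], [0, 0, 0, 0, 0, -80, 0], [0, 0, 0, 0, 0, -130, 0], [0, 0, 0, 0, 0, -180, 0], [0, 0, 0, 0, 0, -180, 0], [0, 0, 0, 0, 0, -180, 0]])

```text
t: 19.58
eef_pos: [0.6454, -0.0492, 0.2106]
tool_rot: [-0.001, 0.184, 0.983, -0.0]
contact_force: [0.2, 0.9, -3.1]
gripper_width: 0.153
grasp_force: 49.4
```

Emit:
jog_arm(motion=[[0, 0, 0.16, 30, 25, 0, 0], [0, 0, 0.32, 60, 52, 0, 0], [0, 0, 0.48, 90, 80, 0, 0], [0, 0, 0.64, 120, 107, 0, 0], [0, 0, 0.8, 150, 134, 0, 0], [0, 0, 0.96, 180, 161, 0, 0], [0, 0, 1.12, 200, 178, 0, 0], [0, 0, 1.23, 212, 189, 0, 0], [0, 0, 1.23, 212, 189, 0, 0], [0, 0, 1.23, 212, 189, 0, 0]])

```text
t: 20.82
eef_pos: [0.517, 0.2026, 0.2102]
tool_rot: [-0.0, 0.717, 0.697, -0.001]
contact_force: [0.1, -0.8, -1.8]
gripper_width: 0.149
grasp_force: 49.4
```

Emit:
jog_arm(motion=[[0, 0, 0, 0, 0, 50, 0], [0, 0, 0, 0, 0, 100, 0], [0, 0, 0, 0, 0, 140, 0], [0, 0, 0, 0, 0, 150, 0], [0, 0, 0, 0, 0, 150, 0], [0, 0, 0, 0, 0, 150, 0]])

```text
t: 21.58
eef_pos: [0.5186, 0.2042, 0.063]
tool_rot: [0.001, 0.718, 0.696, 0.001]
contact_force: [0.1, 0.2, -2.2]
gripper_width: 0.157
grasp_force: 49.4
```

```bash
python3 - <<'E'
from h import *
s=shot('side');c=shot('scene');o=bot.get_obs();print(o['eef_pos'],o['contact_force'],o['tool_rot'])
def crop(p,X,h):
    u,v=proj(p,X)[0].astype(int);return cv2.resize(p['pixels'][v-h:v+h,u-h:u+h,::-1],(400,400),interpolation=cv2.INTER_CUBIC)
cv2.imwrite('pics/placed2.png',np.hstack([crop(s,[.49,.27,.03],60),crop(c,[.49,.27,.03],60)]))
E
```

```text
[0.5183283  0.20428567 0.06291856] [-0.00992425 -0.1226578  -2.35093477] [4.62517780e-04 7.17651224e-01 6.96401096e-01 1.42161251e-03]
```

View pics/placed2.png

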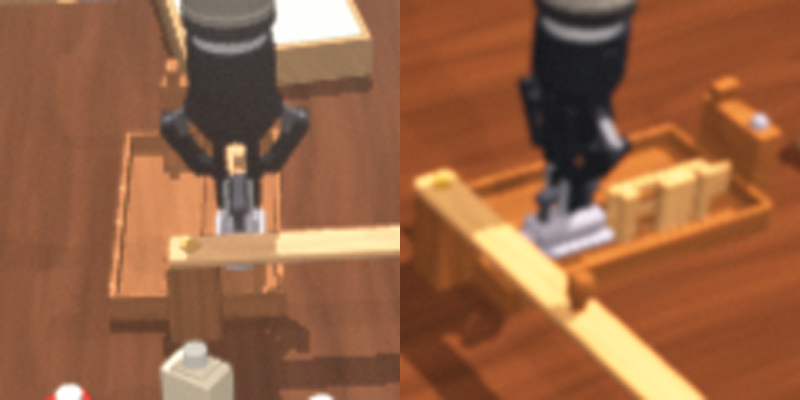

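Emit:
jog_arm(motion=[[0, 0, 0, 0, -1, 12, 0], [0, 0, 0, 0, -1, 21, 0], [0, 0, 0, 0, -1, 21, 0], [0, 0, 0, 0, -1, 21, 40], [0, 0, 0, 0, -1, 21, 40], [0, 0, 0, 0, -1, 21, 40], [0, 0, 0, 0, -1, -30, 40], [0, 0, 0, 0, -1, -90, 40], [0, 0, 0, 0, -1, -145, 40], [0, 0, 0, 0, -1, -145, 40]])

```text
t: 22.92
eef_pos: [0.5189, 0.2052, 0.2111]
tool_rot: [0.001, 0.718, 0.696, 0.005]
contact_force: [-0.9, 0.2, -0.0]
gripper_width: 0.465
grasp_force: 0.0
```

Emit:
jog_arm(motion=[[0, 0, 0.1, -50, 12, 0, 60], [0, 0, 0.2, -105, 25, 0, 60], [0, 0, 0.35, -160, 38, 0, 60], [0, 0, 0.5, -215, 50, 0, 60], [0, 0, 0.65, -255, 60, 20, 60], [0, 0, 0.8, -271, 64, 40, 60], [0, 0, 0.8, -271, 64, 50, 60], [0, 0, 0.8, -271, 64, 50, 60]])

```text
t: 23.92
eef_pos: [0.5711, -0.0674, 0.155]
tool_rot: [-0.001, 0.931, 0.364, -0.001]
contact_force: [1.0, 0.3, 0.4]
gripper_width: 0.701
grasp_force: 0.0
```

```bash
cat >> h.py <<'E'
def look(p,known=[]):
    for d in bot.tip_of('bottle1',p):
        g=onz(p,d['xy'],0)
        if d['score']<.4: continue
        r,s=fit(p,g[0],g[1]);T=Tof(bot.get_obs());v=np.r_[r[:2],0]-T[:3,3];u=T[:3,:3].T@v
        ta=np.arctan2(T[1,0],T[0,0]);da=(ta-r[2]+np.pi/2)%np.pi-np.pi/2
        print(np.round(d['xy']),np.round(g[:2],4),'fit',np.round(r[:2],4),round(np.degrees(r[2])%180,1),'iou',round(s,2),'tool xy mm',np.round(u[:2]*1000,1),'rotz',round(da,3),'rgb',p['pixels'][int(proj(p,[r[0],r[1],.02])[0,1])%480,int(proj(p,[r[0],r[1],.02])[0,0])%640])
E
python3 - <<'E'
from h import *
p=shot('wrist');print(bot.get_obs()['eef_pos']);look(p)
E
```

```text
[ 0.57169703 -0.06730693  0.15590894]
[168. 246.] [0.4751 0.0061] fit [0.475  0.0091] 148.8 iou 0.74 tool xy mm [ -19.7 -122. ] rotz 1.289 rgb [240 238 211]
[145. 361.] [ 0.3796 -0.0408] fit [ 0.3796 -0.0408] 0.0 iou 0.0 tool xy mm [-123.7 -149.9] rotz 0.745 rgb [27 33 34]
[290. 380.] [ 0.4491 -0.1429] fit [ 0.4477 -0.1417] 42.2 iou 0.7 tool xy mm [-142.   -29.6] rotz 0.008 rgb [240 240 213]
[323. 221.] [ 0.571  -0.0682] fit [ 0.5723 -0.069 ] 38.7 iou 0.91 tool xy mm [-1.1  1.3] rotz 0.069 rgb [181 179 169]
```

Emit:
jog_arm(motion=[[0, 0, 0.04, -1, 1, 50, 60], [0, 0, 0.05, -1, 1, 100, 60], [0, 0, 0.05, -1, 1, 125, 60], [0, 0, 0.05, -1, 1, 133, 60], [0, 0, 0.05, -1, 1, 133, 0], [0, 0, 0.05, -1, 1, 133, 0], [0, 0, 0.05, -1, 1, 133, 0], [0, 0, 0.05, -1, 1, 133, 0]], grip_force=40)

```text
t: 25.02
eef_pos: [0.573, -0.0703, 0.0247]
tool_rot: [0.0, 0.941, 0.339, 0.001]
contact_force: [0.3, 0.6, 7.8]
gripper_width: 0.418
grasp_force: 41.8
```

Emit:
jog_arm(motion=[[0, 0, 0, 0, 0, -30, 0], [0, 0, 0, 0, 0, -80, 0], [0, 0, 0, 0, 0, -130, 0], [0, 0, 0, 0, 0, -185, 0], [0, 0, 0, 0, 0, -185, 0], [0, 0, 0, 0, 0, -185, 0]])

```text
t: 25.78
eef_pos: [0.5714, -0.0702, 0.2081]
tool_rot: [-0.0, 0.941, 0.339, -0.0]
contact_force: [0.6, 0.6, -1.3]
gripper_width: 0.412
grasp_force: 40.9
```

Emit:
jog_arm(motion=[[0, 0, -0.1, 23, -52, 0, 0], [0, 0, -0.2, 46, -104, 0, 0], [0, 0, -0.32, 69, -156, 0, 0], [0, 0, -0.43, 92, -208, 0, 0], [0, 0, -0.54, 115, -260, 0, 0], [0, 0, -0.65, 138, -312, 0, 0], [0, 0, -0.76, 161, -364, 0, 0], [0, 0, -0.85, 183, -415, 0, 0], [0, 0, -0.85, 183, -415, 0, 0], [0, 0, -0.85, 183, -415, 0, 0]])

```text
t: 27.02
eef_pos: [0.448, 0.3648, 0.2065]
tool_rot: [0.0, 0.718, 0.696, -0.002]
contact_force: [0.3, -1.0, -0.3]
gripper_width: 0.417
grasp_force: 40.9
```

Emit:
jog_arm(motion=[[0, 0, 0, 0, 0, 50, 0], [0, 0, 0, 0, 0, 100, 0], [0, 0, 0, 0, 0, 140, 0], [0, 0, 0, 0, 0, 155, 0], [0, 0, 0, 0, 0, 155, 0], [0, 0, 0, 0, 0, 155, 0]])

```text
t: 27.78
eef_pos: [0.4498, 0.3666, 0.0549]
tool_rot: [0.0, 0.718, 0.696, 0.001]
contact_force: [0.1, 0.4, -0.7]
gripper_width: 0.413
grasp_force: 40.9
```

Emit:
jog_arm(motion=[[0, 0, 0, 0, -1, 12, 0], [0, 0, 0, 0, -1, 21, 0], [0, 0, 0, 0, -1, 21, 0], [0, 0, 0, 0, -1, 21, 55], [0, 0, 0, 0, -1, 21, 55], [0, 0, 0, 0, -1, 21, 55], [0, 0, 0, 0, -1, -30, 55], [0, 0, 0, 0, -1, -90, 55], [0, 0, 0, 0, -1, -130, 55], [0, 0, 0, 0, -1, -130, 55]])

```text
t: 29.02
eef_pos: [0.4493, 0.3678, 0.1871]
tool_rot: [0.0, 0.718, 0.696, 0.004]
contact_force: [0.5, -0.4, 0.8]
gripper_width: 0.64
grasp_force: 0.0
```

Emit:
jog_arm(motion=[[0, 0, -0.13, -50, 6, 0, 60], [0, 0, -0.26, -105, 12, 0, 60], [0, 0, -0.4, -160, 18, 0, 60], [0, 0, -0.55, -215, 24, 0, 60], [0, 0, -0.7, -270, 30, 0, 60], [0, 0, -0.85, -325, 36, 10, 60], [0, 0, -0.99, -357, 38, 25, 60], [0, 0, -0.99, -357, 38, 25, 60], [0, 0, -0.99, -357, 38, 25, 60]])

```text
t: 30.15
eef_pos: [0.4745, 0.0088, 0.1578]
tool_rot: [-0.001, 0.301, 0.954, 0.0]
contact_force: [0.6, 0.2, 0.4]
gripper_width: 0.705
grasp_force: 0.0
```

```bash
python3 - <<'E'
from h import *
p=shot('wrist');print(bot.get_obs()['eef_pos'],bot.get_obs()['q']);look(p)
E
```

```text
[0.4747358  0.00939001 0.15809971] [-0.03685391  0.24829082 -0.13101748  2.08679813  0.04359328  0.80926689
  0.76656208]
[150. 301.] [ 0.4495 -0.1436] fit [ 0.4493 -0.141 ] 57.0 iou 0.69 tool xy mm [ -65.2 -138.2] rotz 1.538 rgb [188 176 151]
[191. 154.] [ 0.3787 -0.0407] fit [ 0.3883 -0.0373] 60.4 iou 0.2 tool xy mm [ 44.2 -88.1] rotz 1.478 rgb [229   7   0]
[ 48. 366.] [ 0.4442 -0.2558] fit [ 0.4442 -0.3082] 97.1 iou 0.45 tool xy mm [-156.8 -278.2] rotz 0.837 rgb [90 56 27]
[323. 223.] [0.4766 0.0085] fit [0.4772 0.008 ] 144.5 iou 0.91 tool xy mm [-2.8  0. ] rotz 0.011 rgb [169 167 157]
[ 69. 210.] [ 0.3573 -0.1435] fit [ 0.3333 -0.1939] 77.8 iou 0.66 tool xy mm [  -0.4 -247.9] rotz 1.175 rgb [136  84  51]
```

Emit:
jog_arm(motion=[[0, 0, 0.01, -3, 0, 50, 60], [0, 0, 0.01, -3, 0, 100, 60], [0, 0, 0.01, -3, 0, 127, 60], [0, 0, 0.01, -3, 0, 135, 60], [0, 0, 0.01, -3, 0, 135, 0], [0, 0, 0.01, -3, 0, 135, 0], [0, 0, 0.01, -3, 0, 135, 0], [0, 0, 0.01, -3, 0, 135, 0]])

```text
t: 31.25
eef_pos: [0.4782, 0.0066, 0.0243]
tool_rot: [0.001, 0.305, 0.952, 0.0]
contact_force: [-1.2, -0.7, 7.9]
gripper_width: 0.41
grasp_force: 41.9
```

Emit:
jog_arm(motion=[[0, 0, 0, 0, 0, -30, 0], [0, 0, 0, 0, 0, -80, 0], [0, 0, 0, 0, 0, -130, 0], [0, 0, 0, 0, 0, -185, 0], [0, 0, 0, 0, 0, -185, 0], [0, 0, 0, 0, 0, -185, 0]])

```text
t: 32.0
eef_pos: [0.4768, 0.0062, 0.208]
tool_rot: [-0.0, 0.306, 0.952, -0.0]
contact_force: [-0.6, 0.4, -1.3]
gripper_width: 0.414
grasp_force: 40.9
```

Emit:
jog_arm(motion=[[0, 0, 0.14, 28, 32, 0, 0], [0, 0, 0.28, 56, 64, 0, 0], [0, 0, 0.42, 85, 95, 0, 0], [0, 0, 0.56, 113, 127, 0, 0], [0, 0, 0.7, 141, 159, 0, 0], [0, 0, 0.84, 170, 191, 0, 0], [0, 0, 0.98, 198, 223, 0, 0], [0, 0, 0.98, 198, 223, 0, 0], [0, 0, 0.98, 198, 223, 0, 0]])

```text
t: 33.12
eef_pos: [0.4453, 0.3018, 0.2066]
tool_rot: [0.0, 0.717, 0.697, -0.002]
contact_force: [0.2, -0.0, 0.3]
gripper_width: 0.41
grasp_force: 40.8
```

Emit:
jog_arm(motion=[[0, 0, 0, 0, 0, 50, 0], [0, 0, 0, 0, 0, 100, 0], [0, 0, 0, 0, 0, 140, 0], [0, 0, 0, 0, 0, 155, 0], [0, 0, 0, 0, 0, 155, 0], [0, 0, 0, 0, 0, 155, 0]])

```text
t: 33.88
eef_pos: [0.447, 0.3034, 0.0548]
tool_rot: [0.0, 0.718, 0.696, 0.001]
contact_force: [-0.7, -0.4, 0.0]
gripper_width: 0.414
grasp_force: 40.9
```

Emit:
jog_arm(motion=[[0, 0, 0, 0, -1, 12, 0], [0, 0, 0, 0, -1, 21, 0], [0, 0, 0, 0, -1, 21, 0], [0, 0, 0, 0, -1, 21, 55], [0, 0, 0, 0, -1, 21, 55], [0, 0, 0, 0, -1, 21, 55], [0, 0, 0, 0, -1, -30, 55], [0, 0, 0, 0, -1, -90, 55], [0, 0, 0, 0, -1, -130, 55], [0, 0, 0, 0, -1, -130, 55]])

```text
t: 35.12
eef_pos: [0.4468, 0.3045, 0.1869]
tool_rot: [0.0, 0.718, 0.696, 0.004]
contact_force: [-0.4, -0.3, -0.3]
gripper_width: 0.645
grasp_force: 0.0
```

Emit:
jog_arm(motion=[[0, 0, 0.08, -50, 2, 0, 60], [0, 0, 0.16, -105, 4, 0, 60], [0, 0, 0.25, -160, 6, 0, 60], [0, 0, 0.35, -215, 8, 0, 60], [0, 0, 0.45, -270, 10, 0, 60], [0, 0, 0.55, -325, 12, 0, 60], [0, 0, 0.65, -385, 14, 10, 60], [0, 0, 0.75, -445, 16, 25, 60], [0, 0, 0.75, -445, 16, 25, 60], [0, 0, 0.75, -445, 16, 25, 60]])

```text
t: 36.38
eef_pos: [0.4469, -0.1419, 0.1574]
tool_rot: [-0.001, 0.923, 0.385, -0.001]
contact_force: [0.7, 0.1, -0.3]
gripper_width: 0.701
grasp_force: 0.0
```

```bash
python3 - <<'E'
from h import *
p=shot('wrist');print(bot.get_obs()['eef_pos'],bot.get_obs()['q']);look(p)
E
```

```text
[ 0.44734073 -0.14120564  0.15776738] [ 0.01142487  0.23423593  0.18559375  2.11635749 -0.06030101  0.7969457
 -0.5440831 ]
[243. 296.] [ 0.3568 -0.1424] fit [ 0.3263 -0.1473] 12.9 iou 0.19 tool xy mm [-89.7 -81.8] rotz 0.568 rgb [36 38 34]
[324. 217.] [ 0.4496 -0.1417] fit [ 0.4486 -0.1414] 45.6 iou 0.91 tool xy mm [0.4 1.2] rotz -0.003 rgb [183 180 169]
[164. 189.] [ 0.3791 -0.0423] fit [ 0.3782 -0.049 ] 154.4 iou 0.2 tool xy mm [  16.8 -113.8] rotz 1.241 rgb [169   0   0]
```

Emit:
jog_arm(motion=[[0, 0, 0, 0, 1, 50, 60], [0, 0, 0, 0, 1, 100, 60], [0, 0, 0, 0, 1, 127, 60], [0, 0, 0, 0, 1, 135, 60], [0, 0, 0, 0, 1, 135, 0], [0, 0, 0, 0, 1, 135, 0], [0, 0, 0, 0, 1, 135, 0], [0, 0, 0, 0, 1, 135, 0]])

```text
t: 37.48
eef_pos: [0.4491, -0.143, 0.0243]
tool_rot: [0.0, 0.923, 0.385, 0.001]
contact_force: [-1.2, 1.2, 7.2]
gripper_width: 0.42
grasp_force: 39.6
```

Emit:
jog_arm(motion=[[0, 0, 0, 0, 0, -30, 0], [0, 0, 0, 0, 0, -80, 0], [0, 0, 0, 0, 0, -130, 0], [0, 0, 0, 0, 0, -185, 0], [0, 0, 0, 0, 0, -185, 0], [0, 0, 0, 0, 0, -185, 0]])

```text
t: 38.22
eef_pos: [0.4478, -0.1428, 0.2081]
tool_rot: [-0.0, 0.923, 0.385, 0.0]
contact_force: [-0.4, -0.2, -2.0]
gripper_width: 0.418
grasp_force: 39.2
```

Emit:
jog_arm(motion=[[0, 0, -0.1, 37, -37, 0, 0], [0, 0, -0.2, 74, -74, 0, 0], [0, 0, -0.3, 111, -112, 0, 0], [0, 0, -0.4, 148, -149, 0, 0], [0, 0, -0.5, 185, -187, 0, 0], [0, 0, -0.6, 222, -224, 0, 0], [0, 0, -0.7, 259, -261, 0, 0], [0, 0, -0.75, 270, -273, 0, 0], [0, 0, -0.75, 270, -273, 0, 0], [0, 0, -0.75, 270, -273, 0, 0]])

```text
t: 39.48
eef_pos: [0.4441, 0.2388, 0.2074]
tool_rot: [0.0, 0.719, 0.695, -0.001]
contact_force: [0.9, -0.5, -1.0]
gripper_width: 0.418
grasp_force: 39.2
```

Emit:
jog_arm(motion=[[0, 0, 0, 0, 0, 50, 0], [0, 0, 0, 0, 0, 100, 0], [0, 0, 0, 0, 0, 140, 0], [0, 0, 0, 0, 0, 155, 0], [0, 0, 0, 0, 0, 155, 0], [0, 0, 0, 0, 0, 155, 0]])

```text
t: 40.22
eef_pos: [0.4453, 0.2413, 0.0548]
tool_rot: [0.0, 0.718, 0.696, 0.001]
contact_force: [1.2, 0.3, -0.3]
gripper_width: 0.426
grasp_force: 39.2
```

Emit:
jog_arm(motion=[[0, 0, 0, 0, -1, 12, 0], [0, 0, 0, 0, -1, 21, 0], [0, 0, 0, 0, -1, 21, 0], [0, 0, 0, 0, -1, 21, 52], [0, 0, 0, 0, -1, 21, 52], [0, 0, 0, 0, -1, 21, 52], [0, 0, 0, 0, -1, -30, 52], [0, 0, 0, 0, -1, -90, 52], [0, 0, 0, 0, -1, -130, 52], [0, 0, 0, 0, -1, -130, 52]])

```text
t: 41.48
eef_pos: [0.4451, 0.2422, 0.1868]
tool_rot: [0.001, 0.718, 0.696, 0.004]
contact_force: [-0.3, 1.0, -0.5]
gripper_width: 0.61
grasp_force: 0.0
```

Emit:
jog_arm(motion=[[0, 0, 0.1, -50, 2, 0, 60], [0, 0, 0.2, -108, 4, 0, 60], [0, 0, 0.3, -167, 6, 0, 60], [0, 0, 0.4, -226, 8, 0, 60], [0, 0, 0.5, -285, 10, 0, 60], [0, 0, 0.6, -344, 12, 0, 60], [0, 0, 0.7, -403, 13, 10, 60], [0, 0, 0.8, -462, 13, 25, 60], [0, 0, 0.9, -495, 13, 25, 60], [0, 0, 0.9, -495, 13, 25, 60]])

```text
t: 42.72
eef_pos: [0.4397, -0.2568, 0.1571]
tool_rot: [0.0, 0.95, 0.312, -0.001]
contact_force: [-0.4, 0.3, 0.6]
gripper_width: 0.7
grasp_force: 0.0
```

```bash
python3 - <<'E'
from h import *
p=shot('wrist');print(bot.get_obs()['eef_pos'],bot.get_obs()['q']);look(p);save(p,'wrist8.png')
E
```

```text
[ 0.44024196 -0.25478856  0.15720296] [ 0.16718896  0.30157452  0.28044921  2.03553295 -0.11163628  0.82070443
 -0.4198423 ]
[ 28. 108.] [ 0.3812 -0.0419] fit [ 0.3812 -0.0419] 0.0 iou 0.0 tool xy mm [  79.1 -204.9] rotz 0.641 rgb [214  23  18]
[138. 218.] [ 0.3573 -0.1429] fit [ 0.3557 -0.1478] 149.5 iou 0.18 tool xy mm [  -4.7 -135.3] rotz 1.174 rgb [196   4   0]
[324. 209.] [ 0.4469 -0.2535] fit [ 0.4449 -0.2542] 35.6 iou 0.91 tool xy mm [3.1 3.3] rotz 0.019 rgb [172 169 159]
```

View pics/wrist8.png

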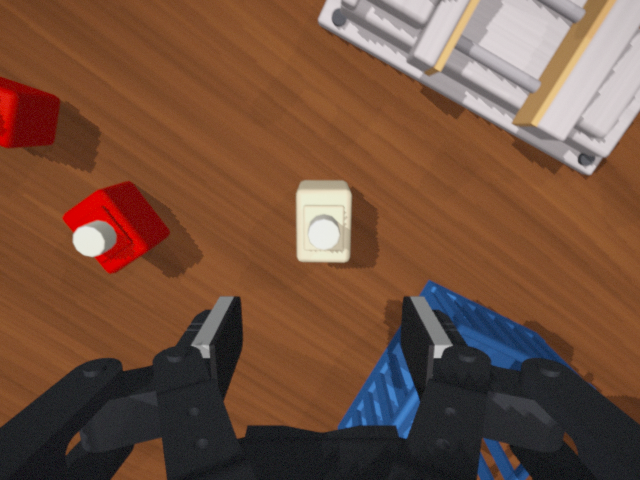

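```bash
python3 - <<'E'
from h import *
p=shot('wrist');T=Tof(bot.get_obs())
for xy,z in [((431,284),.077),((388,355),.077),((345,425),.077)]:
    X=onz(p,xy,z);print(np.round((T[:3,:3].T@(X-T[:3,3]))*1000,1),np.round(X,3))
E
```

```text
[-22.2  65.2  80.5] [ 0.462 -0.318  0.077]
[-70.1  41.7  80.6] [ 0.41  -0.328  0.077]
[-122.9   15.5   80.6] [ 0.352 -0.339  0.077]
```

Emit:
jog_arm(motion=[[0, 0, 0.02, 3, 3, 50, 50], [0, 0, 0.02, 3, 3, 100, 50], [0, 0, 0.02, 3, 3, 127, 50], [0, 0, 0.02, 3, 3, 134, 50], [0, 0, 0.02, 3, 3, 134, 0], [0, 0, 0.02, 3, 3, 134, 0], [0, 0, 0.02, 3, 3, 134, 0], [0, 0, 0.02, 3, 3, 134, 0]])

```text
t: 43.88
eef_pos: [0.4458, -0.2549, 0.0249]
tool_rot: [0.0, 0.952, 0.305, 0.0]
contact_force: [-0.1, -0.5, -0.0]
gripper_width: 0.415
grasp_force: 40.7
```

Emit:
jog_arm(motion=[[0, 0, 0, 0, 0, -30, 0], [0, 0, 0, 0, 0, -80, 0], [0, 0, 0, 0, 0, -130, 0], [0, 0, 0, 0, 0, -185, 0], [0, 0, 0, 0, 0, -185, 0], [0, 0, 0, 0, 0, -185, 0]])

```text
t: 44.62
eef_pos: [0.4451, -0.2545, 0.209]
tool_rot: [-0.0, 0.952, 0.305, 0.0]
contact_force: [-0.3, -0.4, -0.7]
gripper_width: 0.413
grasp_force: 40.8
```

Emit:
jog_arm(motion=[[0, 0, -0.11, 31, -44, 0, 0], [0, 0, -0.22, 62, -88, 0, 0], [0, 0, -0.34, 93, -132, 0, 0], [0, 0, -0.46, 124, -176, 0, 0], [0, 0, -0.58, 155, -220, 0, 0], [0, 0, -0.7, 186, -264, 0, 0], [0, 0, -0.82, 217, -308, 0, 0], [0, 0, -0.92, 249, -353, 0, 0], [0, 0, -0.92, 249, -353, 0, 0], [0, 0, -0.92, 249, -353, 0, 0]])

```text
t: 45.88
eef_pos: [0.4417, 0.1763, 0.2077]
tool_rot: [-0.0, 0.718, 0.696, -0.002]
contact_force: [0.5, -0.6, -0.9]
gripper_width: 0.412
grasp_force: 40.8
```

Emit:
jog_arm(motion=[[0, 0, 0, 0, 0, 50, 0], [0, 0, 0, 0, 0, 100, 0], [0, 0, 0, 0, 0, 140, 0], [0, 0, 0, 0, 0, 155, 0], [0, 0, 0, 0, 0, 155, 0], [0, 0, 0, 0, 0, 155, 0]])

```text
t: 46.62
eef_pos: [0.4438, 0.1774, 0.0556]
tool_rot: [0.0, 0.718, 0.696, 0.001]
contact_force: [0.2, 0.3, -0.9]
gripper_width: 0.414
grasp_force: 40.8
```

Emit:
jog_arm(motion=[[0, 0, 0, 0, -1, 12, 0], [0, 0, 0, 0, -1, 22, 0], [0, 0, 0, 0, -1, 22, 0], [0, 0, 0, 0, -1, 22, 50], [0, 0, 0, 0, -1, 22, 50], [0, 0, 0, 0, -1, 22, 50], [0, 0, 0, 0, -1, -30, 50], [0, 0, 0, 0, -1, -90, 50], [0, 0, 0, 0, -1, -130, 50], [0, 0, 0, 0, -1, -130, 50]])

```text
t: 47.88
eef_pos: [0.4437, 0.1783, 0.1876]
tool_rot: [0.001, 0.718, 0.696, 0.003]
contact_force: [0.7, 0.5, -0.4]
gripper_width: 0.584
grasp_force: 0.0
```

Emit:
jog_arm(motion=[[0, 0, 0, 45, 25, -50, 80], [0, 0, 0, 100, 54, -110, 80], [0, 0, 0, 110, 54, -110, 80], [0, 0, 0, 110, 54, -110, 80], [0, 0, 0, 110, 54, -110, 80]])

```text
t: 48.5
eef_pos: [0.4982, 0.2844, 0.2924]
tool_rot: [-0.0, 0.718, 0.696, -0.002]
contact_force: [0.4, -0.8, 0.2]
gripper_width: 0.934
grasp_force: 0.0
```

```bash
python3 - <<'E'
from h import *
p=shot('wrist');save(p,'wrist9.png');s=shot('side');print(bot.get_obs()['eef_pos'])
for t,z in [('keeper_hinge',.092),('keeper_knob',.123)]:
    for q in (p,s): print(t,[(np.round(d['xy']),round(d['score'],2),np.round(onz(q,d['xy'],z),4)) for d in bot.tip_of(t,q)][:3])
im=cv2.resize(s['pixels'][140:300,200:400,::-1],(600,480));w=p['pixels'][:,130:,::-1]
cv2.imwrite('pics/chk.png',np.hstack([cv2.resize(w,(425,400)),cv2.resize(im,(375,400))]))
E
```

```text
[0.49828471 0.28385452 0.29266667]
keeper_hinge [(array([304., 383.]), 0.76, array([0.4748, 0.1086, 0.092 ]))]
keeper_hinge [(array([277., 205.]), 0.9, array([0.4896, 0.0904, 0.092 ]))]
keeper_knob []
keeper_knob [(array([341., 191.]), 0.83, array([0.6667, 0.0982, 0.123 ]))]
```

View pics/chk.png

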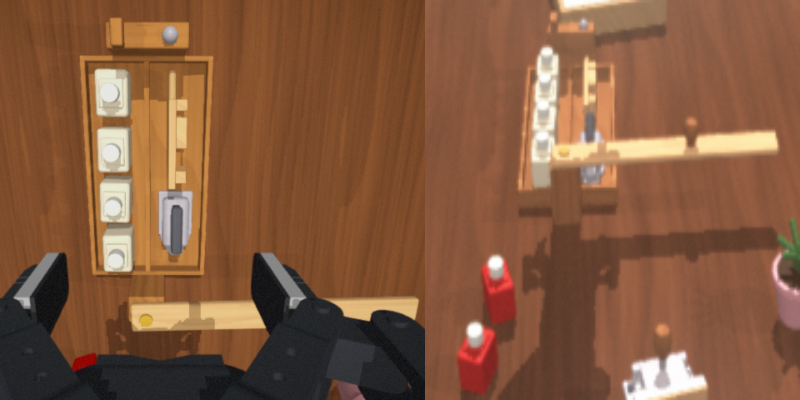

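Emit:
jog_arm(motion=[[0, 0, 0.17, -20, 20, 15, 45], [0, 0, 0.34, -40, 40, 30, 45], [0, 0, 0.51, -60, 60, 45, 45], [0, 0, 0.68, -80, 80, 60, 45], [0, 0, 0.85, -100, 100, 75, 45], [0, 0, 1.02, -120, 120, 80, 45], [0, 0, 1.19, -140, 140, 85, 45], [0, 0, 1.36, -160, 160, 90, 45], [0, 0, 1.55, -170, 173, 95, 45], [0, 0, 1.55, -170, 173, 95, 45]])

```text
t: 50.05
eef_pos: [0.6669, 0.1089, 0.1986]
tool_rot: [0.001, 1.0, -0.005, -0.0]
contact_force: [-0.3, 0.9, 0.2]
gripper_width: 0.523
grasp_force: 0.0
```

Emit:
jog_arm(motion=[[0, 0, 0, 0, 0, 0, 45], [0, 0, 0, 0, 0, 0, 45]])

```text
t: 50.3
eef_pos: [0.6663, 0.1116, 0.1996]
tool_rot: [-0.0, 1.0, -0.003, 0.0]
contact_force: [0.1, -0.0, -0.1]
gripper_width: 0.525
grasp_force: 0.0
```

```bash
python3 - <<'E'
from h import *
p=shot('wrist');save(p,'wrist10.png');o=bot.get_obs();print(o['eef_pos'],o['tool_rot'],o['q']);T=Tof(o)
for d in bot.tip_of('keeper_knob',p)[:3]:
    X=onz(p,d['xy'],.123);print(np.round(d['xy']),round(d['score'],2),X,T[:3,:3].T@(X-T[:3,3])*1000)
E
```

```text
[0.66639205 0.11139839 0.1996595 ] [-3.80118914e-04  9.99994599e-01 -3.26282527e-03  1.04172012e-04] [-0.41688457  0.51204078  0.22794816  1.59687562 -0.12901666  1.04704353
 -1.729916  ]
[324. 254.] 0.85 [0.66492961 0.11030722 0.123     ] [-1.4710732   1.15902189 76.658343  ]
```

View pics/wrist10.png

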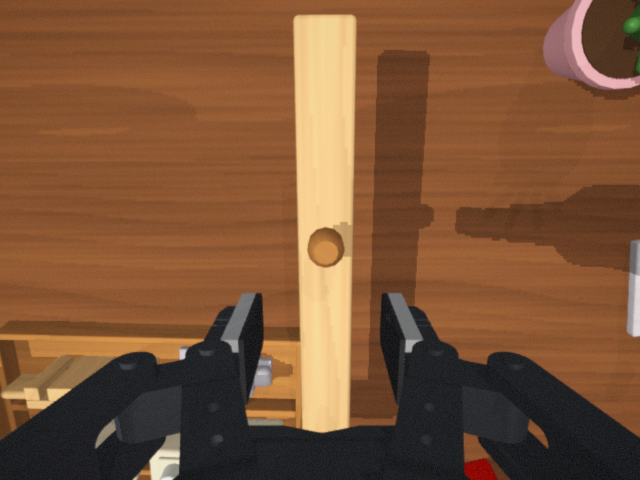

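Emit:
jog_arm(motion=[[0, 0, 0, -1, 1, 50, 45], [0, 0, 0, -1, 1, 90, 45], [0, 0, 0, -1, 1, 99, 45], [0, 0, 0, -1, 1, 99, 45], [0, 0, 0, -1, 1, 99, 0], [0, 0, 0, -1, 1, 99, 0], [0, 0, 0, -1, 1, 99, 0], [0, 0, 0, -1, 1, 99, 0]], grip_force=30)

```text
t: 51.4
eef_pos: [0.6671, 0.1097, 0.1024]
tool_rot: [-0.0, 1.0, -0.005, 0.002]
contact_force: [-0.2, -0.3, 6.9]
gripper_width: 0.221
grasp_force: 30.4
```

```bash
python3 - <<'E'
from h import *
T=Tof(bot.get_obs());t=T[:3,3];H=np.array([.4757,.1106])
r=t[:2]-H;a0=np.arctan2(r[1],r[0]);R0=np.linalg.norm(r);print(t,a0,R0,'to go',np.pi/2-.032-a0,bot.get_obs()['gripper_width'])
for k in range(1,11):
    d=.1555*k;v=np.r_[H+R0*np.array([np.cos(a0+d),np.sin(a0+d)]),t[2]]-t
    print(round(d,3),np.round(T[:3,:3].T@v*1000)[:2])
E
```

```text
[0.66713268 0.10968718 0.10235335] -0.0047683092605972765 0.19143485875646649 to go 1.5435646360554938 0.220634507070673
0.155 [ -2. -30.]
0.311 [ -9. -59.]
0.467 [-21. -86.]
0.622 [ -36. -111.]
0.777 [ -56. -134.]
0.933 [ -78. -153.]
1.089 [-103. -169.]
1.244 [-131. -181.]
1.399 [-160. -188.]
1.555 [-189. -191.]
```

Emit:
jog_arm(motion=[[0, 0, -0.155, -2, -30, 0, 0], [0, 0, -0.311, -9, -59, 0, 0], [0, 0, -0.467, -21, -86, 0, 0], [0, 0, -0.622, -36, -111, 0, 0], [0, 0, -0.777, -56, -134, 0, 0], [0, 0, -0.933, -78, -153, 0, 0], [0, 0, -1.089, -103, -169, 0, 0], [0, 0, -1.244, -131, -181, 0, 0], [0, 0, -1.399, -160, -188, 0, 0], [0, 0, -1.399, -160, -188, 0, 0]])

```text
t: 52.65
eef_pos: [0.5063, 0.298, 0.1023]
tool_rot: [0.001, 0.767, 0.641, -0.001]
contact_force: [-4.2, -4.7, 11.2]
gripper_width: 0.223
grasp_force: 31.6
```

```bash
python3 - <<'E'
from h import *
o=bot.get_obs();T=Tof(o);t=T[:3,3];H=np.array([.4757,.1106])
r=t[:2]-H;a0=np.arctan2(r[1],r[0]);R0=np.linalg.norm(r);print(t,o['contact_force'],o['gripper_width'],a0,R0,'to go',np.pi/2-.032-a0)
for d in (.03,.06,.09,.12,.15,.18,.21):
    v=np.r_[H+R0*np.array([np.cos(a0+d),np.sin(a0+d)]),t[2]]-t
    print(round(d,3),np.round(T[:3,:3].T@v*1000,1)[:2])
E
```

```text
[0.50627921 0.29798139 0.10227189] [-4.17331339 -4.73770318 11.20695966] 0.2234221354626481 1.4090299808652247 0.1898601412138537 to go 0.12976634592967184
0.03 [-0.2 -5.7]
0.06 [ -0.5 -11.4]
0.09 [ -1. -17.]
0.12 [ -1.7 -22.7]
0.15 [ -2.6 -28.3]
0.18 [ -3.6 -33.9]
0.21 [ -4.8 -39.5]
```

Emit:
jog_arm(motion=[[0, 0, -0.03, 0, -6, 0, 0], [0, 0, -0.06, 0, -11, 0, 0], [0, 0, -0.09, -1, -17, 0, 0], [0, 0, -0.12, -2, -23, 0, 0], [0, 0, -0.13, -2, -26, 0, 0], [0, 0, -0.13, -2, -26, 0, 0], [0, 0, -0.13, -2, -26, 0, 0]])

```text
t: 53.52
eef_pos: [0.4832, 0.3003, 0.1022]
tool_rot: [0.001, 0.725, 0.688, 0.001]
contact_force: [-0.3, -5.5, 10.5]
gripper_width: 0.218
grasp_force: 31.5
```

```bash
python3 - <<'E'
from h import *
o=bot.get_obs();T=Tof(o);t=T[:3,3];H=np.array([.4757,.1106])
r=t[:2]-H;print(t,o['contact_force'],o['torque'],np.arctan2(r[1],r[0]),np.linalg.norm(r))
s=shot('side');w=shot('scene')
def crop(p,X,h):
    u,v=proj(p,X)[0].astype(int);return cv2.resize(p['pixels'][v-h:v+h,u-h:u+h,::-1],(400,400),interpolation=cv2.INTER_CUBIC)
cv2.imwrite('pics/keep1.png',np.hstack([crop(s,[.48,.38,.08],40),crop(w,[.48,.38,.08],40)]))
E
```

```text
[0.48320523 0.30026115 0.10216266] [-0.3113664  -5.53531364 10.53231029] [-1.13255587  0.13849464  0.10252414] 1.5312451668313682 0.1898095903406126
```

Emit:
jog_arm(motion=[[0, 0, 0, 0, -3, 0, 0], [0, 0, -0.02, 0, -5, 0, 0], [0, 0, -0.02, 0, -5, 0, 0], [0, 0, -0.02, 0, -5, 0, 0]])

```text
t: 54.12
eef_pos: [0.4823, 0.3003, 0.1024]
tool_rot: [0.003, 0.719, 0.695, 0.004]
contact_force: [11.5, -4.4, 2.0]
gripper_width: 0.218
grasp_force: 30.9
```

Emit:
jog_arm(motion=[[0, 0, 0, 0, -2, 0, 0], [0, 0, 0, 0, -4, 0, 0], [0, 0, 0, 0, -4, 0, 0], [0, 0, 0, 0, -4, 0, 0]])

```text
t: 54.62
eef_pos: [0.482, 0.3003, 0.1026]
tool_rot: [0.004, 0.72, 0.694, 0.006]
contact_force: [22.9, -3.5, -6.0]
gripper_width: 0.22
grasp_force: 30.6
```

Emit:
jog_arm(motion=[[0, 0, 0, 0, 4, 0, 0], [0, 0, 0.01, 0, 7, 0, 0], [0, 0, 0.01, 0, 7, 0, 40], [0, 0, 0.01, 0, 7, 0, 40], [0, 0, 0.01, 0, 7, 0, 40], [0, 0, 0.01, 0, 7, -50, 40], [0, 0, 0.01, 0, 7, -100, 40], [0, 0, 0.01, 0, 7, -140, 40], [0, 0, 0.01, 0, 7, -140, 40], [0, 0, 0.01, 0, 7, -140, 40]])

```text
t: 55.88
eef_pos: [0.479, 0.3016, 0.2396]
tool_rot: [-0.0, 0.721, 0.693, -0.0]
contact_force: [0.6, -0.7, -0.6]
gripper_width: 0.466
grasp_force: 0.0
```

```bash
python3 - <<'E'
from h import *
p=shot('wrist');s=shot('side');o=bot.get_obs();print(o['eef_pos'])
k=[d for d in bot.tip_of('keeper_knob',p)][:1]
for d in k: print(onz(p,d['xy'],.123),d['score'])
u,v=proj(s,[.48,.27,.08])[0].astype(int);h=70
cv2.imwrite('pics/keep2.png',np.hstack([cv2.resize(p['pixels'][:,100:540,::-1],(400,436)),cv2.resize(s['pixels'][v-h:v+h,u-h:u+h,::-1],(400,436),interpolation=cv2.INTER_CUBIC)]))
E
```

```text
[0.47873278 0.30129103 0.23876486]
[0.48122469 0.30071696 0.123     ] 0.96
```

View pics/keep2.png

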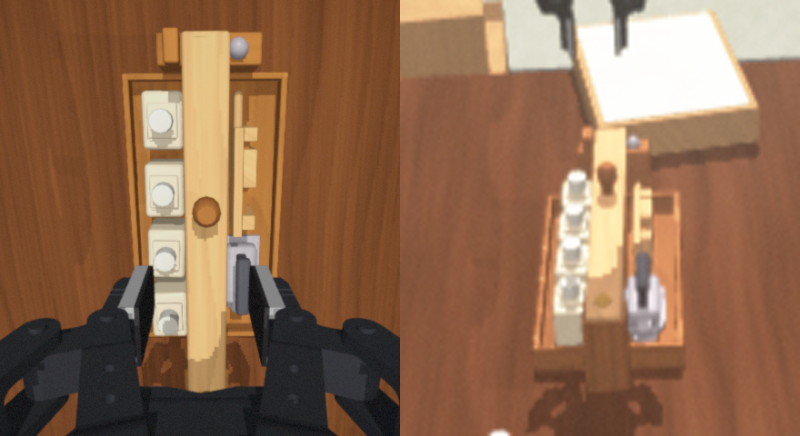

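```bash
python3 -c "
from station import bot
print(bot.hand_in())"
```

```text
the job is handed in; nothing more can be done
None
```

I packed the board, the iron and all four cream bottles upright in the caddy and shut the keeper bar behind its catch. I handed the job in at about 56 s, but the hand-in returned no verdict.

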